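Reset the ratchet recipe stand to its lowest notch

ROBOT

A 6-joint arm with a two-finger parallel gripper is mounted at the origin on the work surface. World frame = base frame: x ahead of the robot, y to its left, z up, the work surface at z = 0. Lengths are in m, angles in rad, forces in N, time in s.
With the tool pointing down it reaches from about 0.35 to 0.775 m from the base axis. Payload 7.3 kg.
Tool frame: the origin (TCP) lies at the very end of the fingers, on their centre line; the grasp point (between the pads) lies 19 mm behind it (robot.pinch_z is the distance from the TCP to the grasp point, in m); z points along the fingers, y is the line along which they close (so a half turn about z gives the same grasp; the last joint's range is limited). The gripper opens to 92 mm and grips with 3 to 60 N. Pads are 19 mm wide; open, the fingers measure 130 mm over their backs; the gripper's body (75 mm by 190 mm) begins 47 mm behind the grasp point.
Start: joints at [0.968, 0.342, 1.524, -0, 1.275, -0.146], TCP at [0.232, 0.471, 0.227] pointing down, gripper open.
Joint ranges: [-2.53, 2.53], [-0.77, 2.02], [0.04, 2.7], [-1, 4.14], [0.28, 2.66], [-3.11, 3.11]. Speed limits (rad/s): [2.57, 2.57, 3.14, 3.14, 3.14, 3.14].

INTERFACE

Orientations are given as [roll, pitch, yaw] about the fixed x, y, z axes, in that order (R = Rz(yaw) Ry(pitch) Rx(roll)).
In Python, from cell import robot gives the robot as it stands.
- The arm moves only by the tool move_arm, never from a script. Its argument "motion" is a list of rows, each a list of 6 numbers: the shift along the tool's x, y, z in units of 0.1 m (1.0 is 0.1 m), then the turn, a rotation vector about the tool's x, y, z in units of pi rad (1.0 is pi rad). In form: [[dx, dy, dz, rx, ry, rz], ...]. A call has 1 to 12 rows; each row is the pose to reach, as a shift and turn from the pose commanded when the call began, along the tool's axes at that moment, turning the shorter way round; what a row does not reach only later rows make up. A row lasts 1/8 s, in which the tool goes at most 62.5 mm and 10.7 degrees, less where a joint would pass 70% of its speed; a pose out of reach is approached as far as the arm can. A call with a number of a shift or a turn outside -1 to 1 is refused whole. A call with a gripper value outside its range is refused whole. "fingers" is the opening, from -1 (shut) to 1 (fully open), set as the call begins (left out, the last holds). The fingers move at their own pace and stop on an object; "newtons" is the grip in N (left out, the last holds). Time passes only in rows, so rows that repeat a pose let the fingers close. It gives the time, the measured TCP pose, the force, the opening and the grip force at its end, in the units of the state.
- robot.observe(): the state, without advancing time (a new reading comes with each control period).
- robot.read_camera(name): name is "scene" or "top" or "wrist"; returns a dict with "image" (420x560x3 uint8, red, green, blue), "range_z" (420x560 float32, m along the optical axis (not along the pixel's ray), 0 where there is no reading), "vfov" (degrees; the focal length in pixels is half the picture's height over the tangent of half this angle, whatever the lens; pixels are square), "cx", "cy" (the principal point, pixels), "extrinsics" (4x4, takes a point from camera to world coordinates); the wrist camera has in their place "hand_eye" (4x4, takes a point from camera to tool coordinates, whose origin is the TCP and whose axes are the flange's). Camera axes: x right, y up, looking along -z (the intrinsics and any distortion apply to the point x, -y, -z); pixel columns grow to the right and rows downward; lengths in m; the calibration is good to about 2 mm. A picture is of the moment at which its call begins: read the wrist's pose just before it.
- robot.hand_in(): hands the job in; it is judged then, once.
The state is a dict: "time": time; "qpos": joint angles; "qvel": joint speeds; "joint_efforts": joint torques, N m; "tool_pos": TCP position; "tool_rot": TCP orientation; "contact_force": force on the tool from outside, world axes, zero at the start; "torque": the same for the moment, N m; "opening": finger opening in m; "grip_force": force on a finger pad.
Only numpy, scipy, OpenCV 4.12 (cv2) and the standard library are available. Lean on these libraries where they do the work, as an engineer would, in place of code of your own. Each camera call takes 0.05 s, during which the arm holds its last target. There are 200 camera calls.

TASK

The recipe stand is propped too steeply. Lift its board past the top notch until the pawl tips over, lower it gently all the way down flat so that the pawl tips back in, then raise it again just far enough to rest by itself in the lowest notch. Leave the cup, pencil case, organiser and coaster where they are.

Things in the scene. Friction and masses are not known exactly. Their poses are not given: they have to be found in the camera images.
- stand: wooden recipe stand fixed to the counter; origin on the counter. Base plate 12 mm thick from x -110 to +75, y -135 to +115 mm of it. Its +x points from the board's hinge towards the lift bar, y lies along the hinge, z up. On its -y side (y -95 to -132 mm) are the toothed steel quadrant that turns with the board and the pawl on its post: keep clear of them.
- hinge_axis (a point): middle of the board's hinge axis, at x -90 mm of the stand, 50 mm above the counter; axes as the stand's
- lift_bar (a point): middle of the lift bar beyond the board's free edge: round steel bar along y, 14 mm diameter, 120 mm long between two flat arms, 215 mm from the hinge axis, 43 mm of air between bar and board. It lies at the hinge + 215 mm x (cos a along stand x, sin a up), a = joint board. Pinched from above across the bar, it turns between the fingers, so a gripper can stay upright throughout.
- board_mid (a point): middle of the board's thickness and width, 82 mm from the hinge; x along the board away from the hinge. Board 165 x 190 x 12 mm with a ledge at the hinge, in all about 0.55 kg (varies): it takes about 2 to 4 N upward at the bar and falls if let go unpropped, slowed only a little by hinge drag.
- board (a joint): board angle, rad: 0 = flat, grows as the bar is raised, stop at 1.38. With the pawl in it rises freely but sinks back only to the notch below: 0.24, 0.48, 0.72 or 0.96 (rests up to 0.025 lower). To take a notch raise it 0.11 to 0.25 past it, then let it back. At about 1.26 the pawl tips out (lift to 1.3 or more); then it lowers all the way; under about 0.1 the pawl tips in. Starts in the 2nd, 3rd or top notch.
- pawl (a joint): angle of the weighted pawl, rad: near 0 = in, bearing on the teeth (rises to about 0.2 as a tooth passes); it balances at 0.46; 0.72 = tipped out and clear of the teeth until the board is laid flat. It works by its own weight and need not be touched. Pivot on a post at x -66, y -106 mm of the stand, 144 mm up; its brass weight reaches 185 mm.
- cup: red ceramic cup, rim radius 40, height 90 mm, origin at the centre of its underside; bystander
- pencil_case: closed grey plastic pencil case 80 x 200 x 30 mm, origin at the centre of its underside, long side along its y; bystander
- organiser: black plastic desk organiser with a small drawer, 100 x 140 x 90 mm, a marker standing in it up to 135 mm, origin at the centre of its underside; bystander
- coaster: round wooden coaster, radius 48, 8 mm thick, origin at the centre of its underside; bystander

How it is judged:
By the outcome, as a careful person would: the job done as asked, in the order asked, and still so for the second after the job is handed in, with the robot touching nothing.
It also fails if it takes over 54 s, if anything falls off the work surface, if the arm or the gripper's body presses on something with over 40 N, if the wrist force passes 120 N, or if a joint passes its speed limit or range.

## Working session

There is one attempt and no reset: what is moved stays moved. The work goes in short steps, Python scripts to look and compute and a tool call to move; the robot and the scene stay as the last step left them, time stands still between calls to the robot, and variables do not carry over. Pictures are saved under pics/ and viewed, at most 10 in all, crops included, and the job is handed in when it is done.

Besides the shell and the picture viewer there is one more tool, called after "Emit:" by a JSON object that holds its "method" and its "body". move_arm: Moves the arm, as the interface text tells. Shifts and turns lie within -1 to 1; 1 stands for 0.1 m of shift or pi rad of turn. Its arguments: {"type":"object","properties":{"motion":{"type":"array"},"fingers":{"type":"number"},"newtons":{"type":"number"}},"required":["motion"]}

```bash
mkdir -p pics; cat > h.py <<'E'
import numpy as np, cv2
from cell import robot
def snap(n,f):
    o=robot.observe(); c=robot.read_camera(n); cv2.imwrite('pics/'+f+'.png',c['image'][:,:,::-1]); 
    c['o']=o; np.save('pics/'+f+'.npy',c,allow_pickle=True); return c
def load(f): return np.load('pics/'+f+'.npy',allow_pickle=True).item()
def pts(c):
    H,W=c['range_z'].shape; f=H/2/np.tan(np.radians(c['vfov'])/2)
    u,v=np.meshgrid(np.arange(W),np.arange(H)); z=c['range_z']
    p=np.stack([(u-c['cx'])/f*z,-(v-c['cy'])/f*z,-z,np.ones_like(z)],-1)
    return (p@np.array(c['extrinsics']).T)[...,:3]
E
python3 - <<'E'
from h import *
for n in('scene','top'):
    c=snap(n,n+'1'); print({k:v for k,v in c.items() if k not in('image','range_z','o')})
print(robot.observe())
a=load('scene1')['image'];b=load('top1')['image']
E
```

```text
{'vfov': 52.24105132079562, 'cx': 280.0700103735898, 'cy': 203.2798201764203, 'extrinsics': array([[ 0.163462  , -0.78255441,  0.60074018,  1.30393757],
       [ 0.98640848,  0.11934294, -0.1129406 , -0.16809844],
       [ 0.01668807,  0.61103671,  0.79142634,  1.21054645],
       [ 0.        ,  0.        ,  0.        ,  1.        ]])}
{'vfov': 54.339902083351504, 'cx': 275.3067616397655, 'cy': 206.64480145986283, 'extrinsics': array([[-0.01148946,  0.9918999 , -0.12650132,  0.32139029],
       [-0.9998591 , -0.01294469, -0.01068757,  0.0107742 ],
       [-0.01223852,  0.1263607 ,  0.99190886,  1.28603893],
       [ 0.        ,  0.        ,  0.        ,  1.        ]])}
{'time': 0.1, 'qpos': array([ 9.68042875e-01,  3.42642354e-01,  1.52492099e+00, -1.84921907e-05,
        1.27541155e+00, -1.45984056e-01]), 'qvel': array([ 0.00020576, -0.0010335 , -0.00157114, -0.00032796,  0.00235575,
        0.00155749]), 'joint_efforts': array([ 1.40511376e-03, -4.32002878e+01, -2.44694817e+01,  7.19459332e-02,
        5.24444610e-02, -4.60434251e-05]), 'tool_pos': array([0.2313187 , 0.47088291, 0.22612019]), 'tool_rot': array([-3.14022255e+00, -1.83572718e-04,  2.68482853e+00]), 'contact_force': array([0.15262878, 0.51365056, 0.043156  ]), 'torque': array([ 0.01668921,  0.06445025, -0.00429846]), 'grip_force': 0.0, 'opening': 0.09173914941849436}
```

View pics/scene1.png

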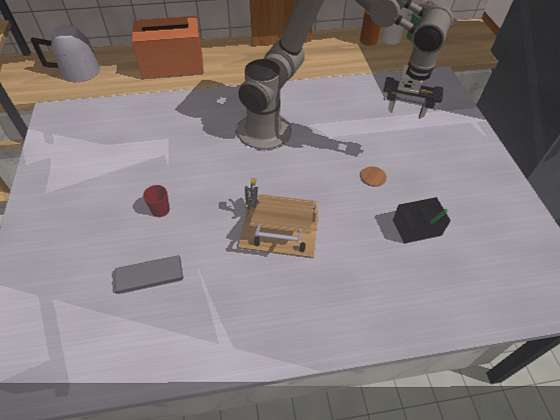

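View pics/top1.png

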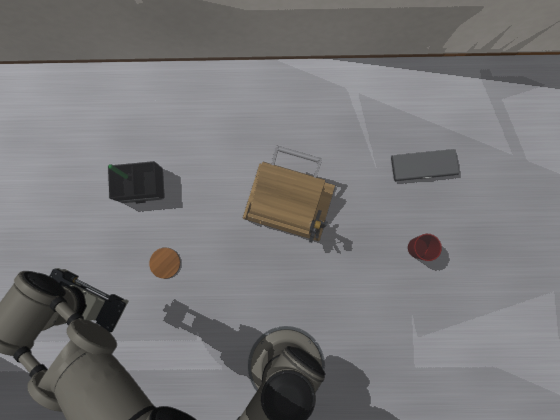

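The scene picture shows the stand in the middle, with the bar at about (280,235). The top picture has the bar at about (298,155) and the board at about (288,200). The bystanders are well clear of the stand. I'll enlarge both views.

```bash
python3 - <<'E'
from h import *
a=load('scene1')['image'][170:265,215:340];b=load('top1')['image'][135:255,230:360]
a=cv2.resize(a,(400,304),interpolation=2);b=cv2.resize(b,(400,369),interpolation=2)
a=cv2.copyMakeBorder(a,0,65,0,0,0); cv2.imwrite('pics/z1.png',np.hstack([a,b])[:,:,::-1])
P=pts(load('top1'))
for u,v in [(275,152),(285,155),(298,158),(310,161),(320,163),(288,165),(318,172),(262,165),(333,183),(246,215),(310,235),(290,185),(280,210),(330,195),(315,225)]:
    print((u,v),P[v,u].round(3))
E
```

```text
(275, 152) [0.625 0.022 0.144]
(285, 155) [ 0.653 -0.009 -0.003]
(298, 158) [ 0.642 -0.05   0.002]
(310, 161) [ 0.632 -0.088 -0.   ]
(320, 163) [ 0.59  -0.106  0.145]
(288, 165) [ 0.619 -0.018  0.003]
(318, 172) [ 0.595 -0.113  0.003]
(262, 165) [0.592 0.06  0.126]
(333, 183) [ 0.56  -0.161 -0.003]
(246, 215) [0.452 0.112 0.071]
(310, 235) [ 0.39  -0.078  0.071]
(290, 185) [ 0.534 -0.02   0.111]
(280, 210) [0.465 0.01  0.078]
(330, 195) [ 0.519 -0.148  0.01 ]
(315, 225) [ 0.411 -0.084  0.182]
```

View pics/z1.png

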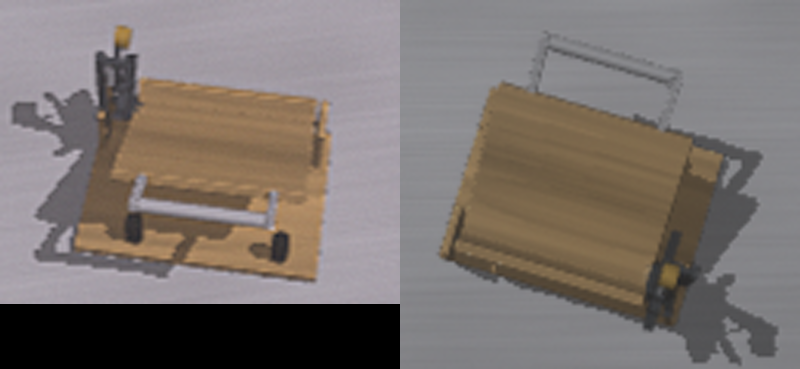

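The crop shows the bar from about (278,148) to (321,159) in the top image, with the pawl on the near right. I'll fit the board plane and the bar points.

```bash
python3 - <<'E'
from h import *
for n,(u0,v0,u1,v1) in {'top1':(235,140,345,250),'scene1':(220,175,335,262)}.items():
    P=pts(load(n))[v0:v1,u0:u1].reshape(-1,3); I=load(n)['image'][v0:v1,u0:u1].reshape(-1,3).astype(int)
    wood=(I[:,0]-I[:,2]>35)&(P[:,2]>.03)&(P[:,2]<.17)
    W=P[wood]; best=0
    rng=np.random.default_rng(0)
    for _ in range(300):
        q=W[rng.choice(len(W),3,0)]; nn=np.cross(q[1]-q[0],q[2]-q[0]); nn/=np.linalg.norm(nn)+1e-9
        m=abs((W-q[0])@nn)<.003
        if m.sum()>best: best=m.sum();M=m
    B=W[M]; c=B.mean(0); nn=np.linalg.svd(B-c)[2][2]; nn*=np.sign(nn[2])
    a=np.arccos(nn[2]); yaw=np.arctan2(-nn[1],-nn[0]); ex=np.array([np.cos(yaw),np.sin(yaw),0]); ey=np.array([-ex[1],ex[0],0])
    print(n,best,'c',c,'angle',a,'yaw',yaw)
    # bar: grey, beyond board, z>.08, 
    s=P@ex; s0=(B@ex).max()
    bar=P[(abs(I[:,0]-I[:,2])<35)&(P[:,2]>.1)&(s>s0+.005)&(P[:,2]<.3)]
    print('s0',s0,'bar n',len(bar)); 
    t=bar@ey; ss=bar@ex; far=ss>np.percentile(ss,95)-.02
    print('y-range',np.percentile(t,[1,99]),'s',np.percentile(ss,[5,50,95]),'z',np.percentile(bar[:,2],[5,50,95]))
    mid=(abs(t-t[far].mean())<.045)
    print('mid bar pts', bar[mid].mean(0), bar[mid].std(0),'board y-range',np.percentile(B@ey,[1,99]),'s',np.percentile(B@ex,[1,99]))
    if n=='top1':
        pl=P[(P[:,2]<.02)&wood] 
E
```

```text
top1 2674 c [ 0.50712248 -0.00934924  0.09497033] angle 0.4660034718877245 yaw -0.30444749035753416
s0 0.5555542717440027 bar n 315
y-range [0.07608082 0.21068368] s [0.5670685  0.59872064 0.60752554] z [0.13357732 0.15029772 0.15531428]
mid bar pts [ 0.61660782 -0.0430874   0.15140143] [0.00845845 0.02476054 0.00287522] board y-range [0.05150679 0.23658771] s [0.41690445 0.55339742]
scene1 1342 c [ 0.50837899 -0.00774315  0.09526357] angle 0.45882410741576196 yaw -0.30146681835233613
s0 0.5919232663859989 bar n 200
y-range [0.07750143 0.20829992] s [0.59796226 0.60477554 0.60893142] z [0.14362289 0.14957431 0.15433479]
mid bar pts [ 0.61887058 -0.04395366  0.14944202] [0.00858728 0.02481236 0.00342014] board y-range [0.05021905 0.2359309 ] s [0.41141817 0.55522949]
```

Both cameras agree: board angle about 0.465, so it's in the 2nd notch. The yaw is -0.303, the bar centre is about (0.618,-0.043,0.146) and the hinge about (0.435,0.014). Bar radius, height and reach are all consistent with the given sizes. Next I'll travel at z 0.226, which clears everything.

Emit:
{"method": "move_arm", "body": {"motion": [[-0.5,-0.25,0,0,0,0],[-1,-0.5,0,0,0,0]], "fingers": -0.2, "newtons": 20}}

```text
time: 0.35
tool_pos: [0.2995, 0.3812, 0.2262]
tool_rot: [-3.141, -0.0, 2.687]
contact_force: [1.2, -0.1, 0.5]
opening: 0.0759
grip_force: 0.0
```

Emit:
{"method": "move_arm", "body": {"motion": [[-0.5,-0.25,0,0,0,0],[-1,-0.5,0,0,0,0]]}}

```text
time: 0.6
tool_pos: [0.3676, 0.2917, 0.2265]
tool_rot: [-3.141, -0.0, 2.685]
contact_force: [0.9, 0.6, -0.6]
opening: 0.056
grip_force: 0.0
```

Emit:
{"method": "move_arm", "body": {"motion": [[-0.5,-0.25,0,0,0,0],[-1,-0.5,0,0,0,0]]}}

```text
time: 0.85
tool_pos: [0.4354, 0.2026, 0.2266]
tool_rot: [-3.142, -0.0, 2.685]
contact_force: [0.9, 0.3, -0.1]
opening: 0.0383
grip_force: 0.0
```

Emit:
{"method": "move_arm", "body": {"motion": [[-0.5,-0.25,0,0,0,0],[-1,-0.5,0,0,0,0]]}}

```text
time: 1.1
tool_pos: [0.503, 0.1137, 0.2265]
tool_rot: [3.142, -0.001, 2.685]
contact_force: [1.0, 0.5, 0.1]
opening: 0.0367
grip_force: 0.0
```

Emit:
{"method": "move_arm", "body": {"motion": [[-0.5,-0.25,0,0,0,0],[-1,-0.5,0,0,0,0]]}}

```text
time: 1.35
tool_pos: [0.5708, 0.0247, 0.2264]
tool_rot: [3.142, -0.001, 2.685]
contact_force: [0.3, 1.0, 0.8]
opening: 0.0371
grip_force: 0.0
```

Emit:
{"method": "move_arm", "body": {"motion": [[-0.4,-0.2,0,0,0,0.05],[-0.74,-0.41,0,0,0,0.1],[-0.74,-0.41,0,0,0,0.15],[-0.74,-0.41,0,0,0,0.2],[-0.74,-0.41,0,0,0,0.25],[-0.74,-0.41,0,0,0,0.3],[-0.74,-0.41,0,0,0,0.35],[-0.74,-0.41,0,0,0,0.4],[-0.74,-0.41,0,0,0,0.451],[-0.74,-0.41,0,0,0,0.451],[-0.74,-0.41,0,0,0,0.451],[-0.74,-0.41,0,0,0,0.451]]}}

```text
time: 2.85
tool_pos: [0.6183, -0.0432, 0.2266]
tool_rot: [-3.141, -0.0, 1.27]
contact_force: [-0.5, -0.0, -0.6]
opening: 0.0369
grip_force: 0.0
```

```bash
python3 - <<'E'
from h import *
c=snap('wrist','w1'); o=c['o']; print(o['tool_pos'],o['tool_rot'],o['opening'],o['time'])
from scipy.spatial.transform import Rotation as R
T=np.eye(4);T[:3,:3]=R.from_euler('xyz',o['tool_rot']).as_matrix();T[:3,3]=o['tool_pos']
c['extrinsics']=T@c['hand_eye']; P=pts(c).reshape(-1,3); I=c['image'].reshape(-1,3).astype(int)
yaw=-.303; ex=np.array([np.cos(yaw),np.sin(yaw),0]); ey=np.array([-ex[1],ex[0],0])
s=P@ex;t=P@ey
m=(s>.57)&(s<.64)&(abs(t-.143)<.08)&(P[:,2]>.08)&(P[:,2]<.17)
print(m.sum(),np.percentile(s[m],[5,50,95]),np.percentile(t[m],[1,99]),np.percentile(P[m,2],[5,50,95]))
for lo in np.arange(.09,.2,.02):
    k=m&(t>lo)&(t<lo+.02)&(s>.59); print(round(lo,2),k.sum(),np.median(s[k]) if k.any() else 0,np.median(P[k,2]) if k.any() else 0)
print('tool s,t',o['tool_pos']@ex,o['tool_pos']@ey)
E
```

```text
[ 0.61828618 -0.04316037  0.22658013] [-3.14131220e+00 -4.91778555e-05  1.26961880e+00] 0.0369094653678535 2.85
3966 [0.5809697  0.59817404 0.60515806] [0.07874009 0.21301829] [0.14364266 0.15264561 0.15461037]
0.09 61 0.599397599299275 0.15261200790459817
0.11 557 0.5987575985289474 0.15300883939635573
0.13 609 0.5987635740424625 0.15302169246172
0.15 639 0.5987926931929902 0.15304434763570365
0.17 690 0.5988295239196042 0.15309219134798888
0.19 764 0.5988454814161532 0.15265512662569505
tool s,t 0.6029989444340382 0.14329301769392672
```

View pics/w1.png

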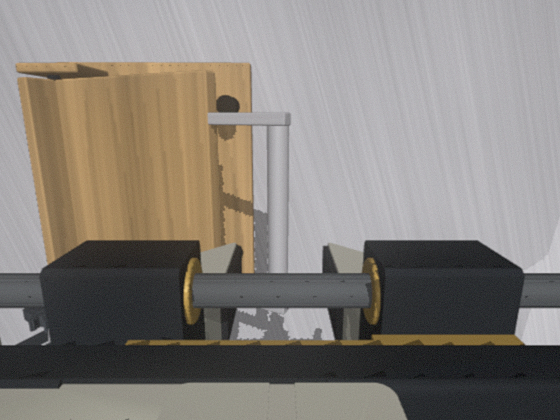

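The wrist picture shows the bar (column about 279) centred between the fingertips (columns 240 to 325). The measured bar centre is s≈0.601, z≈0.146. I'll descend and grip.

Emit:
{"method": "move_arm", "body": {"motion": [[0,-0.02,0.3,0,0,0],[0,-0.02,0.6,0,0,0],[0,-0.02,0.8,0,0,0],[0,-0.02,1.0,0,0,0],[0,-0.02,1.0,0,0,0]]}}

```text
time: 3.52
tool_pos: [0.6155, -0.0424, 0.1252]
tool_rot: [-3.138, 0.0, 1.269]
contact_force: [-0.4, 0.4, 0.6]
opening: 0.0368
grip_force: 0.0
```

Emit:
{"method": "move_arm", "body": {"motion": [[0,0,0,0,0,0],[0,0,0,0,0,0],[0,0,0,0,0,0],[0,0,0,0,0,0],[0,0,0,0,0,0],[0,0,0,0,0,0]], "fingers": -1, "newtons": 20}}

```text
time: 4.28
tool_pos: [0.6162, -0.0424, 0.1266]
tool_rot: [-3.141, -0.0, 1.268]
contact_force: [-3.5, 0.1, 0.3]
opening: 0.0132
grip_force: 20.0
```

```bash
python3 - <<'E'
from h import *
o=robot.observe(); p=o['tool_pos']
yaw=-.303; ex=np.array([np.cos(yaw),np.sin(yaw),0])
print(p,p@ex,o['contact_force'],o['opening'],o['grip_force'])
s,z=p@ex,p[2]+.019
a=np.arcsin((z-.05)/.215); print('a from z',a,'hinge s',s-.215*np.cos(a))
for b in np.arange(a,1.34,.07).tolist()+[1.33]: print(round(b,3),'dy',round((np.cos(b)-np.cos(a))*2.15,2),'dz',round(-(np.sin(b)-np.sin(a))*2.15,2))
E
```

```text
[ 0.6161651  -0.04240561  0.12663752] 0.6007492778821298 [-3.52189005  0.14034656  0.25575671] 0.013210648589637516 19.99993532896042
a from z 0.4609795986479165 hinge s 0.4081915848921148
0.461 dy 0.0 dz -0.0
0.531 dy -0.07 dz -0.13
0.601 dy -0.15 dz -0.26
0.671 dy -0.24 dz -0.38
0.741 dy -0.34 dz -0.49
0.811 dy -0.44 dz -0.6
0.881 dy -0.56 dz -0.7
0.951 dy -0.68 dz -0.79
1.021 dy -0.8 dz -0.88
1.091 dy -0.93 dz -0.95
1.161 dy -1.07 dz -1.02
1.231 dy -1.21 dz -1.07
1.301 dy -1.35 dz -1.12
1.33 dy -1.41 dz -1.13
```

Gripped: the opening of 13 mm matches the bar. I'll lift along the arc.

Emit:
{"method": "move_arm", "body": {"motion": [[0,-0.07,-0.13,0,0,0],[0,-0.15,-0.26,0,0,0],[0,-0.24,-0.38,0,0,0],[0,-0.34,-0.49,0,0,0],[0,-0.44,-0.6,0,0,0],[0,-0.56,-0.7,0,0,0],[0,-0.68,-0.79,0,0,0],[0,-0.8,-0.88,0,0,0],[0,-0.8,-0.88,0,0,0]]}}

```text
time: 5.4
tool_pos: [0.5412, -0.0189, 0.2173]
tool_rot: [3.135, -0.001, 1.268]
contact_force: [5.0, -0.6, 5.3]
opening: 0.0129
grip_force: 20.0
```

Emit:
{"method": "move_arm", "body": {"motion": [[0,-0.06,-0.04,0,0,0],[0,-0.13,-0.07,0,0,0],[0,-0.2,-0.11,0,0,0],[0,-0.27,-0.14,0,0,0],[0,-0.34,-0.165,0,0,0],[0,-0.41,-0.19,0,0,0],[0,-0.48,-0.215,0,0,0],[0,-0.55,-0.24,0,0,0],[0,-0.61,-0.255,0,0,0],[0,-0.61,-0.255,0,0,0],[0,-0.61,-0.255,0,0,0],[0,-0.61,-0.255,0,0,0]]}}

```text
time: 6.9
tool_pos: [0.4828, -0.0005, 0.2414]
tool_rot: [3.138, -0.001, 1.268]
contact_force: [3.4, 1.6, 7.0]
opening: 0.0135
grip_force: 20.0
```

```bash
python3 - <<'E'
from h import *
o=robot.observe(); p=o['tool_pos']
yaw=-.303; ex=np.array([np.cos(yaw),np.sin(yaw),0])
s,z=p@ex,p[2]+.019
print(p,s,o['contact_force'],o['opening'],o['grip_force'])
a=np.arctan2(z-.05,s-.409); print('a',a,'r',np.hypot(z-.05,s-.409))
c=snap('scene','s2'); d=snap('top','t2')
A=cv2.resize(c['image'][140:265,195:340],(400,345),interpolation=2);B=cv2.resize(d['image'][135:255,240:370],(400,345),interpolation=2)
cv2.imwrite('pics/z2.png',np.hstack([A,B])[:,:,::-1])
E
```

```text
[ 0.48275568 -0.00052238  0.24141194] 0.46091992415456506 [3.43133391 1.64418206 6.96992802] 0.013523378031852848 20.000415444374084
a 1.3288753334769012 r 0.2167230099590182
```

View pics/z2.png

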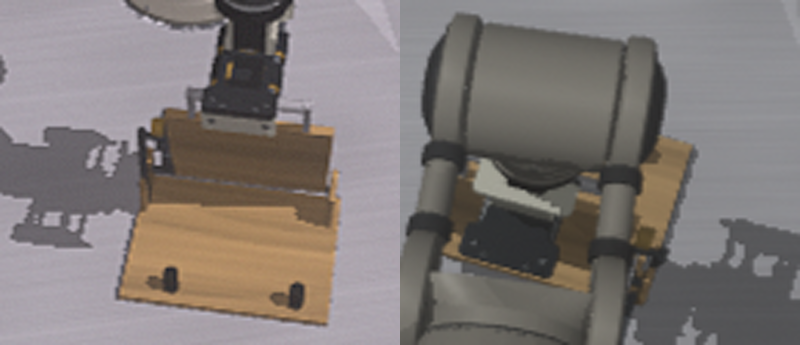

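The scene crop shows the board nearly upright. The brass weight is no longer above the quadrant; the top crop has it at about (645,238). I'll compare its position before and after, and compute the lowering arc.

```bash
python3 - <<'E'
from h import *
yaw=-.303; ex=np.array([np.cos(yaw),np.sin(yaw),0]); ey=np.array([-ex[1],ex[0],0]); org=.409*ex+.143*ey+.09*ex
for n in('top1','t2','scene1','s2'):
    c=load(n);P=pts(c);I=c['image'].astype(int)
    x=(P-org)@ex;y=(P-org)@ey
    m=(I[...,0]-I[...,2]>40)&(y<-.085)&(y>-.15)&(x>-.14)&(x<.02)&(P[...,2]>.09)&(P[...,2]<.25)
    v,u=np.nonzero(m); print(n,m.sum(),[np.percentile(q[m],[10,50,90]).round(3) for q in(x,y,P[...,2])] if m.any() else '')
a0=1.329
for b in np.arange(a0,-.0,-.09).tolist()+[0.02,0]: print(round(b,3),'dy',round((np.cos(b)-np.cos(a0))*2.15,2),'dz',round(-(np.sin(b)-np.sin(a0))*2.15,2))
E
```

```text
top1 82 [array([-0.082, -0.016,  0.013]), array([-0.109, -0.093, -0.087]), array([0.094, 0.108, 0.18 ])]
t2 10 [array([-0.062, -0.057, -0.047]), array([-0.113, -0.111, -0.099]), array([0.175, 0.182, 0.185])]
scene1 45 [array([-0.079, -0.067,  0.009]), array([-0.11 , -0.1  , -0.087]), array([0.097, 0.172, 0.179])]
s2 30 [array([-0.063, -0.052, -0.047]), array([-0.111, -0.105, -0.091]), array([0.172, 0.177, 0.208])]
1.329 dy 0.0 dz -0.0
1.239 dy 0.19 dz 0.05
1.149 dy 0.37 dz 0.13
1.059 dy 0.54 dz 0.21
0.969 dy 0.7 dz 0.32
0.879 dy 0.86 dz 0.43
0.789 dy 1.0 dz 0.56
0.699 dy 1.13 dz 0.7
0.609 dy 1.25 dz 0.86
0.519 dy 1.35 dz 1.02
0.429 dy 1.44 dz 1.19
0.339 dy 1.51 dz 1.37
0.249 dy 1.57 dz 1.56
0.159 dy 1.61 dz 1.75
0.069 dy 1.63 dz 1.94
0.02 dy 1.63 dz 2.04
0 dy 1.64 dz 2.09
```

The brass weight has moved from x≈-79 to about -52 mm, so the pawl has tipped out. I'll lower gently and watch the force at the 0.96 notch.

Emit:
{"method": "move_arm", "body": {"motion": [[0,0.1,0.025,0,0,0],[0,0.19,0.05,0,0,0],[0,0.28,0.09,0,0,0],[0,0.37,0.13,0,0,0],[0,0.46,0.17,0,0,0],[0,0.54,0.21,0,0,0],[0,0.62,0.265,0,0,0],[0,0.7,0.32,0,0,0],[0,0.78,0.375,0,0,0],[0,0.86,0.43,0,0,0],[0,0.86,0.43,0,0,0]]}}

```text
time: 8.38
tool_pos: [0.5637, -0.0261, 0.196]
tool_rot: [-3.139, 0.0, 1.268]
contact_force: [0.5, 2.4, -1.1]
opening: 0.0132
grip_force: 20.0
```

It passed 0.96 freely. I'll continue down.

Emit:
{"method": "move_arm", "body": {"motion": [[0,0.07,0.06,0,0,0],[0,0.14,0.13,0,0,0],[0,0.21,0.2,0,0,0],[0,0.27,0.27,0,0,0],[0,0.33,0.35,0,0,0],[0,0.39,0.43,0,0,0],[0,0.44,0.51,0,0,0],[0,0.49,0.59,0,0,0],[0,0.54,0.67,0,0,0],[0,0.58,0.76,0,0,0],[0,0.65,0.94,0,0,0],[0,0.65,0.94,0,0,0]]}}

```text
time: 9.88
tool_pos: [0.6271, -0.046, 0.1015]
tool_rot: [3.141, -0.0, 1.268]
contact_force: [2.4, -0.9, -0.3]
opening: 0.0134
grip_force: 20.0
```

Emit:
{"method": "move_arm", "body": {"motion": [[0,0.03,0.09,0,0,0],[0,0.06,0.19,0,0,0],[0,0.08,0.28,0,0,0],[0,0.1,0.38,0,0,0],[0,0.11,0.47,0,0,0],[0,0.12,0.57,0,0,0],[0,0.12,0.62,0,0,0],[0,0.12,0.66,0,0,0],[0,0.12,0.68,0,0,0],[0,0.12,0.68,0,0,0],[0,0.12,0.68,0,0,0]]}}

```text
time: 11.25
tool_pos: [0.6372, -0.0491, 0.0353]
tool_rot: [-3.141, 0.0, 1.268]
contact_force: [-2.4, -1.8, -1.2]
opening: 0.0133
grip_force: 20.0
```

```bash
cat > chk.py <<'E'
from h import *
import sys
o=robot.observe(); p=o['tool_pos']
yaw=-.303; ex=np.array([np.cos(yaw),np.sin(yaw),0]); ey=np.array([-ex[1],ex[0],0]); org=.409*ex+.143*ey+.09*ex
s,z=p@ex,p[2]+.019
print(p,s,o['contact_force'],o['opening'],o['time'],'a',np.arctan2(z-.05,s-.409),'r',np.hypot(z-.05,s-.409))
c=snap('scene','s'+sys.argv[1])
P=pts(c);I=c['image'].astype(int); x=(P-org)@ex;y=(P-org)@ey
m=(I[...,0]-I[...,2]>40)&(y<-.085)&(y>-.15)&(x>-.14)&(x<.02)&(P[...,2]>.14)&(P[...,2]<.25)
print(m.sum(),[np.percentile(q[m],[10,50,90]).round(3) for q in(x,y,P[...,2])] if m.any() else '')
# board angle
b=(I[...,0]-I[...,2]>35)&(abs(y)<.08)&(x>-.07)&(x<.04)&(P[...,2]>.03)&(P[...,2]<.2)
if b.sum()>50:
    k=np.polyfit(x[b],P[...,2][b],1); print('board fit',np.arctan(k[0]),b.sum())
A=cv2.resize(c['image'][140:265,195:340],(696,600),interpolation=2); cv2.imwrite('pics/z%s.png'%sys.argv[1],A[:,:,::-1])
E
python3 chk.py 3
```

```text
[ 0.63721748 -0.04914372  0.03526936] 0.6228531811432533 [-2.43384536 -1.75552664 -1.22348907] 0.013326689415456889 11.25 a 0.01996132783648371 r 0.21389579361070174
15 [array([-0.079, -0.073, -0.068]), array([-0.112, -0.108, -0.105]), array([0.17 , 0.176, 0.181])]
board fit 0.01986978318781871 445
```

View pics/z3.png

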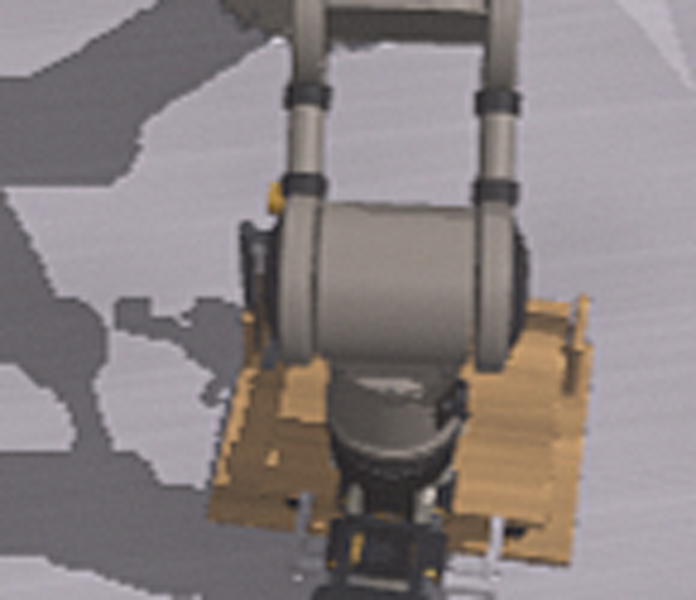

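The board is at a≈0.02 and the brass weight is back at (275,195), so the pawl is in. I'll ease down the last few millimetres to fully flat.

Emit:
{"method": "move_arm", "body": {"motion": [[0,0,0.02,0,0,0],[0,0,0.03,0,0,0],[0,0,0.03,0,0,0]]}}

```text
time: 11.68
tool_pos: [0.6373, -0.0492, 0.0347]
tool_rot: [3.141, 0.0, 1.268]
contact_force: [-9.6, -1.4, 14.9]
opening: 0.0132
grip_force: 20.0
```

Emit:
{"method": "move_arm", "body": {"motion": [[0,0,0.01,0,0,0],[0,0,0.015,0,0,0],[0,0,0.015,0,0,0],[0,0,0.015,0,0,0]]}}

```text
time: 12.18
tool_pos: [0.6374, -0.0492, 0.0346]
tool_rot: [3.14, 0.0, 1.268]
contact_force: [-14.0, -0.6, 23.2]
opening: 0.0132
grip_force: 20.0
```

It's fully flat now: the force rises and z no longer changes. Next I'll raise it to about 0.42 and let it back towards 0.24.

Emit:
{"method": "move_arm", "body": {"motion": [[0,0,-0.15,0,0,0],[0,-0.01,-0.26,0,0,0],[0,-0.02,-0.37,0,0,0],[0,-0.04,-0.47,0,0,0],[0,-0.07,-0.58,0,0,0],[0,-0.1,-0.68,0,0,0],[0,-0.14,-0.8,0,0,0],[0,-0.19,-0.91,0,0,0],[0,-0.19,-0.91,0,0,0],[0,-0.19,-0.91,0,0,0]]}}

```text
time: 13.42
tool_pos: [0.6204, -0.0437, 0.1223]
tool_rot: [3.139, -0.0, 1.268]
contact_force: [3.5, -3.2, -1.1]
opening: 0.0133
grip_force: 20.0
```

```bash
python3 chk.py 4
```

```text
[ 0.62037642 -0.04366829  0.12231801] 0.6051455172662118 [ 3.48227815 -3.23499564 -1.11446066] 0.01330067941668015 13.425 a 0.435720125226596 r 0.21636090911932723
5 [array([-0.07 , -0.066, -0.064]), array([-0.111, -0.111, -0.108]), array([0.171, 0.176, 0.178])]
board fit 0.4240778627481807 375
```

Both readings give a≈0.42 to 0.43. I'll let it back down.

Emit:
{"method": "move_arm", "body": {"motion": [[0,0.03,0.07,0,0,0],[0,0.06,0.14,0,0,0],[0,0.08,0.21,0,0,0],[0,0.1,0.27,0,0,0],[0,0.12,0.32,0,0,0],[0,0.12,0.34,0,0,0],[0,0.12,0.34,0,0,0]]}}

```text
time: 14.35
tool_pos: [0.6313, -0.0471, 0.0873]
tool_rot: [3.141, -0.0, 1.268]
contact_force: [5.2, -2.6, 0.1]
opening: 0.0132
grip_force: 20.0
```

Emit:
{"method": "move_arm", "body": {"motion": [[0,0.005,0.02,0,0,0],[0,0.005,0.03,0,0,0],[0,0.01,0.04,0,0,0],[0,0.01,0.04,0,0,0],[0,0.01,0.04,0,0,0]]}}

```text
time: 14.98
tool_pos: [0.6321, -0.0474, 0.0839]
tool_rot: [3.141, -0.0, 1.268]
contact_force: [4.5, -1.7, 3.0]
opening: 0.0129
grip_force: 20.0
```

```bash
python3 chk.py 5
```

```text
[ 0.63205527 -0.04739918  0.08386734] 0.6174055929648423 [ 4.5021067  -1.73063916  3.00086746] 0.012895706766512173 14.975 a 0.24843471624493116 r 0.21500662044716873
0 
board fit 0.2794557952522408 451
```

Emit:
{"method": "move_arm", "body": {"motion": [[0,0,0.01,0,0,0],[0,0,0.02,0,0,0],[0,0,0.02,0,0,0],[0,0,0.02,0,0,0]]}}

```text
time: 15.52
tool_pos: [0.6324, -0.0475, 0.0822]
tool_rot: [3.14, -0.0, 1.268]
contact_force: [5.4, -3.1, 2.9]
opening: 0.0135
grip_force: 20.0
```

Emit:
{"method": "move_arm", "body": {"motion": [[0,0,0.01,0,0,0],[0,0,0.02,0,0,0],[0,0,0.02,0,0,0],[0,0,0.02,0,0,0]]}}

```text
time: 16.02
tool_pos: [0.6327, -0.0476, 0.0806]
tool_rot: [3.139, -0.0, 1.268]
contact_force: [4.9, -3.3, 4.7]
opening: 0.0134
grip_force: 20.0
```

```bash
python3 chk.py 6
```

```text
[ 0.63268869 -0.04760888  0.0805815 ] 0.6180727257436324 [ 4.91289577 -3.33376602  4.73566763] 0.013373927297833267 16.025 a 0.23284800147864496 r 0.21487142505029816
0 
board fit 0.25568564079482875 446
```

View pics/z6.png

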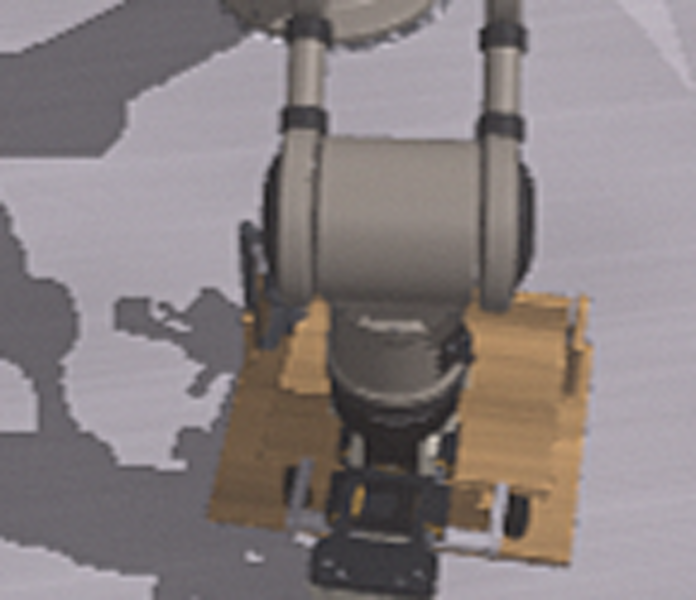

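The arm now hides the pawl, and the angle reads 0.23 to 0.25. I'll lower a little more, until the notch takes the load.

Emit:
{"method": "move_arm", "body": {"motion": [[0,0,0.01,0,0,0],[0,0,0.02,0,0,0],[0,0,0.03,0,0,0],[0,0,0.03,0,0,0],[0,0,0.03,0,0,0]]}}

```text
time: 16.7
tool_pos: [0.6331, -0.0478, 0.0782]
tool_rot: [3.138, -0.0, 1.268]
contact_force: [5.0, -2.6, 7.1]
opening: 0.0132
grip_force: 20.0
```

Emit:
{"method": "move_arm", "body": {"motion": [[0,0,0.02,0,0,0],[0,0,0.03,0,0,0],[0,0,0.03,0,0,0]]}}

```text
time: 17.08
tool_pos: [0.6335, -0.0479, 0.0758]
tool_rot: [3.136, -0.0, 1.268]
contact_force: [3.8, -3.3, 10.3]
opening: 0.0133
grip_force: 20.0
```

```bash
python3 chk.py 7
```

```text
[ 0.6335139  -0.04794118  0.07577871] 0.6189595017664432 [ 3.80129444 -3.28412484 10.33034682] 0.013327500815033578 17.075 a 0.21012493709290275 r 0.21468144972522774
0 
board fit 0.22229856589941077 469
```

The upward force has gone from about 0 to 10 N and the board is at about 0.22, so the notch is holding it. I'll release and back off upward.

Emit:
{"method": "move_arm", "body": {"motion": [[0,0,-0.03,0,0,0],[0,0,-0.03,0,0,0],[0,0,-0.03,0,0,0],[0,0,-0.03,0,0,0],[0,0,-0.03,0,0,0],[0,0,-0.03,0,0,0]], "fingers": -0.3}}

```text
time: 17.88
tool_pos: [0.6317, -0.0473, 0.0767]
tool_rot: [-3.141, -0.0, 1.268]
contact_force: [-0.2, 0.6, 0.1]
opening: 0.0319
grip_force: 0.0
```

```bash
python3 chk.py 8
```

```text
[ 0.63166526 -0.047275    0.07665607] 0.616996292755487 [-0.17325325  0.58206222  0.10791829] 0.031943140010544505 17.875 a 0.21607739763205955 r 0.21294819711434376
0 
board fit 0.2671500927701506 436
```

Emit:
{"method": "move_arm", "body": {"motion": [[0,0,-0.3,0,0,0],[0,0,-0.6,0,0,0],[0,0,-1,0,0,0],[0,0,-1,0,0,0]]}}

```text
time: 18.42
tool_pos: [0.6336, -0.0476, 0.1806]
tool_rot: [3.134, -0.001, 1.268]
contact_force: [-0.1, 0.2, -0.5]
opening: 0.0321
grip_force: 0.0
```

Emit:
{"method": "move_arm", "body": {"motion": [[0.5,0,-0.4,0,0,0],[1,0,-0.6,0,0,0],[1,0,-0.6,0,0,0]]}}

```text
time: 18.8
tool_pos: [0.6624, 0.0517, 0.2376]
tool_rot: [3.139, -0.002, 1.272]
contact_force: [0.2, -0.6, -1.0]
opening: 0.032
grip_force: 0.0
```

Emit:
{"method": "move_arm", "body": {"motion": [[0.5,0,0,0,0,0],[1,0,0,0,0,0],[1,0,0,0,0,0]]}}

```text
time: 19.18
tool_pos: [0.691, 0.1461, 0.2342]
tool_rot: [-3.139, 0.001, 1.272]
contact_force: [-0.1, -1.1, -0.5]
opening: 0.0321
grip_force: 0.0
```

```bash
python3 chk.py 9
```

```text
[0.69095138 0.14614535 0.2341738 ] 0.6158679616645878 [-0.13159041 -1.1322096  -0.50870481] 0.03209350838455659 19.175 a 0.7763891771524852 r 0.28995507759905453
20 [array([-0.079, -0.072, -0.069]), array([-0.111, -0.107, -0.102]), array([0.171, 0.177, 0.18 ])]
board fit 0.2237742275825578 931
```

View pics/s9.png

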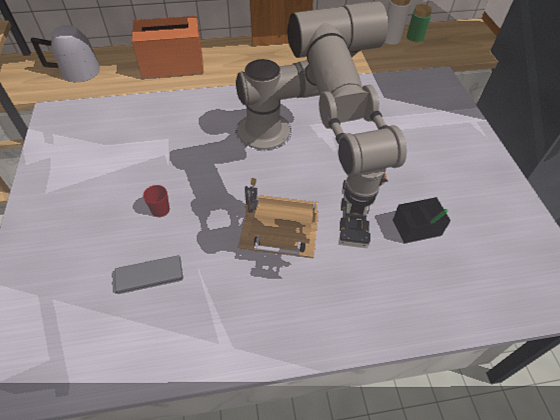

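The board rests by itself at about 0.224 rad, in the lowest notch, with the pawl in (brass at about (253,182)). The bystanders haven't moved, and the robot is clear.

```bash
python3 -c "
from cell import robot
print(robot.hand_in())"
```

```text
the job is handed in; nothing more can be done
None
```

The board was lifted until the pawl tipped out, lowered fully flat until it tipped back in, and now rests by itself in the lowest notch (about 0.22 rad); the job is handed in at about 19 s, with the arm clear and the other items left where they were.

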